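# Set the loading coil to its middle notch and test the key

## Task

Change band on the radio desk: push the upright tab of the loading coil's slider along its rail until the spring plunger drops into the middle of the three notches, and leave it seated there. Only then press the knob of the Morse key all the way down and let it come up again. Only push and press: do not pinch the tab or pull the plunger up, and leave everything else on the desk where it is.

Things in the scene. Friction and masses are not known exactly. Their poses are not given: they have to be found in the camera images.
- coil_unit: Loading coil on a dark wooden base 130 x 228 x 14 mm, fixed to the desk: copper-wound coil (axis at x=+35 mm, top 62 mm high), guide rail along y (x=-15), index strip with three notches (x=-47), end blocks 60 mm high at y=-108 and +108. Origin: centre of the underside; slider travels to +y. Brass marks on the -x edge show the notches, the middle one twice as tall. All but the tab is under 67 mm.
- slider (a joint): Slider's travel, m, growing along the coil unit's +y, 0 to 0.16. Notches at 0.065, 0.105 (middle, wanted) and 0.145; starts at 0 to 0.035. Drag about 1 N. A notch lies between ridges with crests 8.5 mm before and after it: passing a crest takes 3 to 6 N, then the force dips and the spring draws the slider forward to the notch by itself. Leaving a notch takes the same force.
- plunger (a joint): Height of the spring plunger in the slider, in m: 0 fully down (in a notch, or on the strip before and between the notches), about 0.004 on the crest of a ridge. Pulled up by hand it reaches 0.014, which must not be done.
- tab_face (a point): Upper middle of the tab's flat face that is pushed (it looks to the coil unit's -y), 85 mm above the desk. The tab is an upright black plate on the slider, 30 mm wide (unit's x, centred over the rail), 12 mm thick (y), top at 100 mm; above 68 mm it is free on all sides. Axes as the coil unit's. Fingers on both sides of it at once are a pinch.
- plunger_top (a point): Top of the plunger's steel knob, 15 mm across, on the slider beside the tab (32 mm to the unit's -x of it); 61 mm above the desk when down.
- middle_notch (a point): Centre of the middle notch, on the index strip, 17 mm above the desk. Axes of the coil unit. When the slider is seated the plunger stands right over this point and the tab's pushed face is 6 mm short of it along the unit's y (32 mm beside it in x).
- key_base: The Morse key's dark steel base, 130 x 70 x 16 mm, screwed to the desk. Origin: centre of its underside; the knob is over its -x end. The brass lever lies along x.
- key_knob (a point): Centre of the top of the key's round black knob, 36 mm across, 52 mm above the desk when up (43 mm to the -x side of the base's origin). It is pressed straight down, about 4 mm; that takes 2 to 4 N, then it meets its stop, and springs back when let go.
- key_lever (a joint): Angle of the key's lever in rad: 0 up, 0.07 fully down; above 0.05 counts as pressed.
- adapter: Bystander: steel coax adapter, 20 mm across, 36 mm high, standing in front of the coil unit. Origin: its underside.
- battery: Bystander: grey battery block 30 x 50 x 27 mm behind the key. Origin: its underside.
- paddle_key: Bystander: a second key, a twin-paddle one, 85 x 60 x 40 mm, on the right. Origin: its underside.
- mug: Bystander: white mug, 76 mm across, 85 mm high, at the back. Origin: its underside.
- screwdriver: Bystander: screwdriver, 170 mm long, lying at the back. Origin: underside of its middle.
- microphone: Bystander: hand microphone 58 x 88 x 29 mm lying at the back. Origin: its underside.
- jar: Bystander: clear jar with a steel lid, 52 mm across, 65 mm high, on the left. Origin: its underside.
Things that resemble listed ones, but are neither listed nor needed, are in the scene too. What is shaped like the key_base but green or turquoise is not meant.

How it is judged:
By the outcome, as a careful person would: the job done as asked, in the order asked, and still so for the second after the job is handed in, with the robot touching nothing.
It also fails if it takes over 48 s, if anything falls off the work surface, if the arm or the gripper's body presses on something with over 40 N, if the wrist force passes 120 N, or if a joint passes its speed limit or range.

## Robot

A 7-joint arm with a two-finger parallel gripper is mounted at the origin on the work surface. World frame = base frame: x ahead of the robot, y to its left, z up, the work surface at z = 0. Lengths are in m, angles in rad, forces in N, time in s.
With the tool pointing down it reaches from about 0.4 to 0.85 m from the base axis. Payload 10.4 kg.
Tool frame: the origin (TCP) lies at the very end of the fingers, on their centre line; the grasp point (between the pads) lies 19 mm behind it; z points along the fingers, y is the direction in which the jaws open and shut (so a half turn about z gives the same grasp; the last joint's range is limited). The gripper opens to 87 mm and grips with 3 to 60 N. Pads are 19 mm wide; open, the fingers measure 117 mm over their backs; the gripper's body (75 mm by 190 mm) begins 51 mm behind the grasp point.
Start: joints at [-1.304, 0.332, -0.065, 1.46, 0.022, 1.35, -0.088], TCP at [0.179, 0.599, 0.223] pointing down, gripper open.
Joint ranges: [-2.6, 2.6], [-0.5, 2.12], [-1.47, 1.34], [0.16, 2.42], [-1.27, 4.41], [0.06, 2.06], [-2.6, 2.6]. Speed limits (rad/s): [2.22, 2.22, 2.79, 2.79, 3.14, 3.14, 3.14].

## Interface

Orientations are given as a unit quaternion [x, y, z, w].
In Python, from bench import r gives the robot as it stands.
- The arm moves only by the shell command python3 -m crank 'ROWS' [FORCE]. ROWS is JSON, a list of rows, each a list of 3 entries, a list of its own where there are three numbers: the opening, from -1 (shut) to 1 (fully open), so that 0 is half open, then the shift along the tool's x, y, z in mm, then the turn about the tool's z in degrees. A call has 1 to 12 rows; each row is the pose to reach, as a shift and turn from the pose commanded when the call began, along the tool's axes at that moment; what a row does not reach only later rows make up. A row lasts 1/12 s, in which the tool goes at most 41.7 mm and 7.16 degrees, less where a joint would pass 70% of its speed; a pose out of reach is approached as far as the arm can. A call with a gripper value outside its range is refused whole. The fingers move at their own pace and stop on an object; FORCE is the grip in N (left out, the last holds). Time passes only in rows, so rows that repeat a pose let the fingers close. It gives the time, the measured TCP pose, the force and the opening at its end, in the units of the state.
- r.read_state(): the state, without advancing time (a new reading comes with each control period).
- r.camera(name): name is "scene" or "top" or "wrist"; returns a dict with "pixels" (480x640x3 uint8, red, green, blue), "fov_y" (degrees; the focal length in pixels is half the picture's height over the tangent of half this angle, whatever the lens; pixels are square), "cx", "cy" (the principal point, pixels), "cam_to_world" (4x4, takes a point from camera to world coordinates). Camera axes: x right, y down, z forward; pixel columns grow to the right and rows downward; lengths in m; the calibration is good to about 2 mm. The wrist camera is an equidistant fisheye: a pixel r from the principal point sees the ray r / f radians off the axis. A picture is of the moment at which its call begins. There is no depth.
- r.close_job(): hands the job in, once; it reports no verdict.
The state is a dict: "time": time; "joint_positions": joint angles; "joint_vel": joint speeds; "joint_torque": joint torques, N m; "ee_pos": TCP position; "eef_rot": TCP orientation; "ft_force": force on the tool from outside, world axes, zero at the start; "torque": the same for the moment, N m; "width": finger opening in m.
Only numpy, scipy, OpenCV 4.12 (cv2) and the standard library are available. Lean on these libraries where they do the work, as an engineer would, in place of code of your own. Each camera call takes 0.05 s, during which the arm holds its last target.

## Working session

There is one attempt and no reset: what is moved stays moved. The work goes in short steps, Python scripts to look and compute and a shell command to move; the robot and the scene stay as the last step left them, time stands still between calls to the robot, and variables do not carry over. Pictures are saved under pics/ and viewed, and the job is handed in when it is done.

```bash
ls; mkdir -p pics
cat > h.py <<'E'
import numpy as np, cv2
from bench import r
def snap(n,f):
    c=r.camera(n); cv2.imwrite('pics/'+f,c['pixels'][:,:,::-1]); np.savez('pics/'+f[:-4]+'.npz',**c); return c
def ld(f): return dict(np.load('pics/'+f+'.npz'))
def ray(c,u,v,fish=False):
    f=240/np.tan(np.radians(float(c['fov_y']))/2); x=(u-c['cx']);y=(v-c['cy']); T=c['cam_to_world']
    if fish:
        q=np.hypot(x,y);a=q/f; d=np.array([x/q*np.sin(a),y/q*np.sin(a),np.cos(a)])
    else: d=np.array([x/f,y/f,1.])
    return T[:3,3],T[:3,:3]@d
def onz(c,u,v,z,fish=False):
    o,d=ray(c,u,v,fish); return o+d*(z-o[2])/d[2]
def proj(c,p):
    f=240/np.tan(np.radians(float(c['fov_y']))/2); T=c['cam_to_world']; q=T[:3,:3].T@(np.array(p)-T[:3,3])
    return f*q[0]/q[2]+c['cx'],f*q[1]/q[2]+c['cy']
E
python3 - <<'E'
from h import *
for n in ['scene','top','wrist']:
    c=snap(n,n+'0.png'); print(n,c['fov_y'],c['cx'],c['cy'],c['cam_to_world'].round(3).tolist())
s=r.read_state();print({k:np.round(v,3).tolist() for k,v in s.items()})
E
```

```text
pics
scene 45.07522400690116 317.4667499024582 243.69977651444455 [[0.406, 0.684, -0.606, 1.283], [0.914, -0.303, 0.271, -0.306], [0.002, -0.664, -0.748, 0.964], [0.0, 0.0, 0.0, 1.0]]
top 52.21307545981786 315.9198922219506 241.22695697187712 [[-0.019, -0.998, 0.053, 0.492], [-1.0, 0.018, -0.013, 0.012], [0.012, -0.054, -0.998, 1.152], [0.0, 0.0, 0.0, 1.0]]
wrist 65.70646984690485 324.7240369294951 237.47351790463543 [[0.287, 0.919, 0.27, 0.103], [0.958, -0.275, -0.082, 0.621], [-0.001, 0.282, -0.959, 0.385], [0.0, 0.0, 0.0, 1.0]]
{'time': 0.15, 'joint_positions': [-1.304, 0.333, -0.065, 1.461, 0.022, 1.35, -0.088], 'joint_vel': [-0.001, -0.001, 0.001, -0.003, -0.001, 0.0, -0.0], 'joint_torque': [0.001, -62.362, 0.025, -39.016, -0.061, 0.037, 0.0], 'ee_pos': [0.179, 0.599, 0.222], 'eef_rot': [0.144, 0.99, -0.001, -0.0], 'ft_force': [-0.213, 0.179, -1.076], 'torque': [-0.004, 0.003, 0.037], 'width': 0.087}
```

View pics/scene0.png

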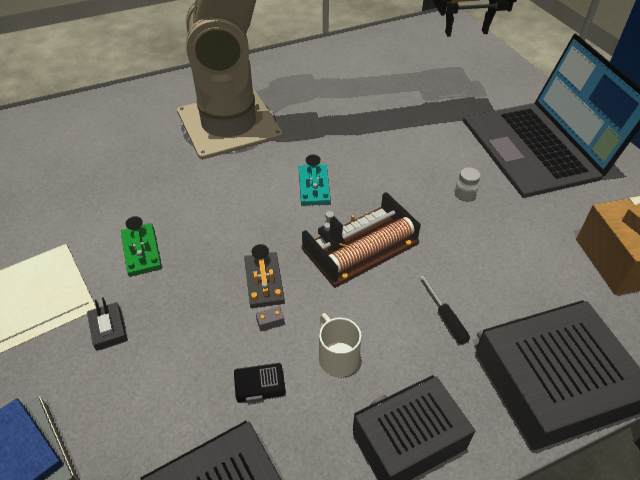

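View pics/top0.png

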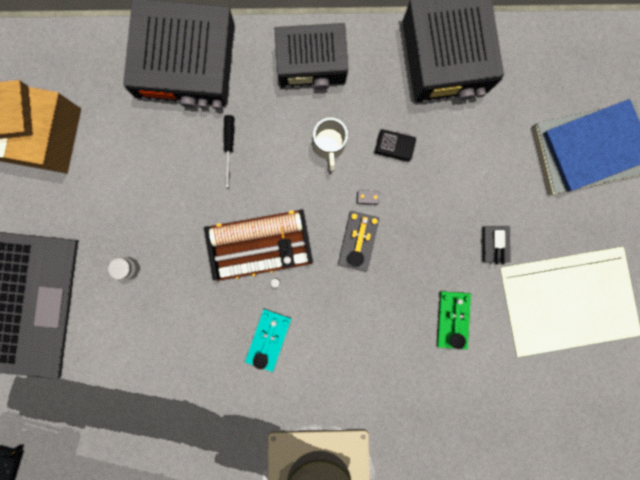

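The top view shows the coil unit at about (258,244), with its slider near the right end at (286,250). There are three keys: dark steel with a brass lever at (358,240), turquoise at (268,340) and green at (455,320). The dark steel one fits the description. I'll confirm it in an enlarged crop.

Run:
```python
import cv2
a=cv2.imread('pics/top0.png')[195:295,195:395]; cv2.imwrite('pics/crop0.png',cv2.resize(a,None,fx=4,fy=4,interpolation=cv2.INTER_CUBIC))
a=cv2.imread('pics/scene0.png')[180:330,230:430]; cv2.imwrite('pics/crop1.png',cv2.resize(a,None,fx=4,fy=4,interpolation=cv2.INTER_CUBIC))
```

```text
(no output)
```

View pics/crop0.png

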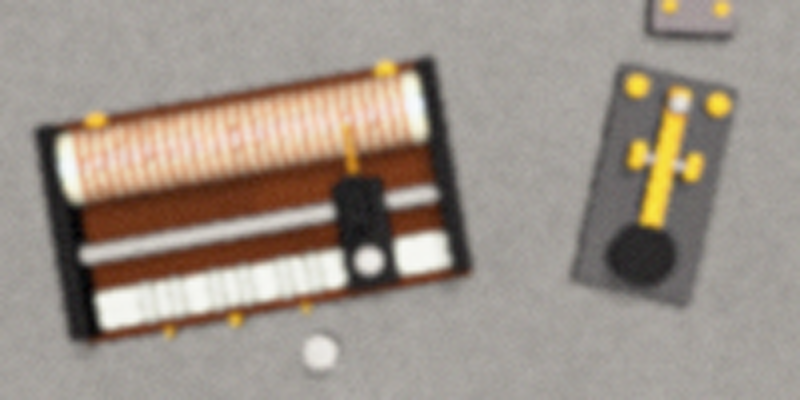

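View pics/crop1.png

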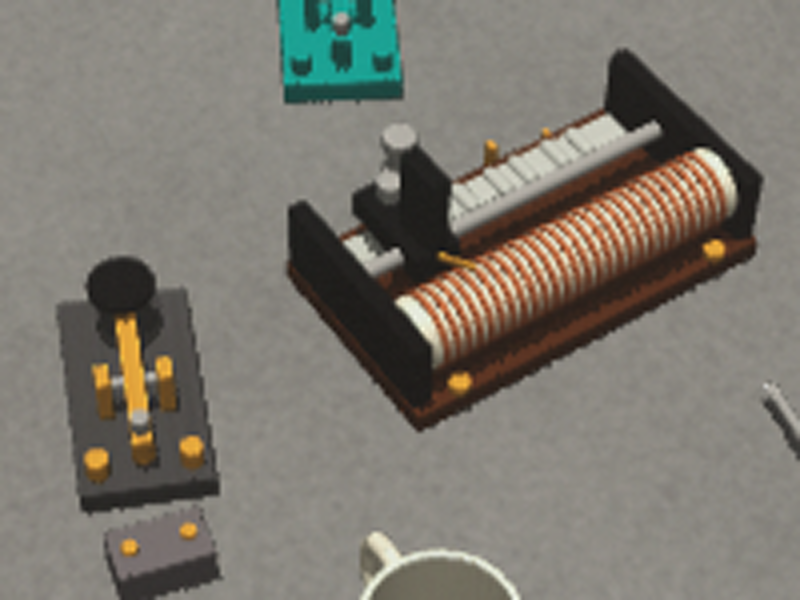

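Run:
```python
from h import *
t=ld('top0'); s=ld('scene0')
T=lambda x,y,z:onz(t,194.6+x/4,194.6+y/4,z)
S=lambda x,y:(229.6+x/4,179.6+y/4)
def tri(a,b):
    (o,d),(p,e)=ray(t,194.6+a[0]/4,194.6+a[1]/4),ray(s,*S(*b))
    k=np.linalg.lstsq(np.c_[d,-e],p-o,rcond=None)[0]; A=o+d*k[0];B=p+e*k[1]; return (A+B)/2,np.linalg.norm(A-B)
print('plunger',T(369,261,.061),onz(s,*S(399,132),.061),tri((369,261),(399,132)))
print('knob',T(641,254,.052),onz(s,*S(120,286),.052),tri((641,254),(120,286)))
for x,y in [(168,331),(236,319),(307,306)]: print('mark',T(x,y,.014))
print('rail',T(80,256,.03),T(437,194,.03)); 
# end block tops outer corners
for p in [(38,128),(75,342),(432,57),(468,270)]: print('corner',T(*p,.06))
print('marks scene',onz(s,*S(491,152),.017),onz(s,*S(546,134),.017))
print('key base corners',[T(*p,.016).round(3) for p in [(618,66),(737,88),(572,281),(688,305)]])
```

```text
plunger [0.51043684 0.06236876 0.061     ] [0.47847233 0.08149874 0.061     ] (array([0.51083261, 0.06302558, 0.09832765]), np.float64(0.005187152166763204))
knob [ 0.51170967 -0.09003793  0.052     ] [ 0.51394901 -0.09470976  0.052     ] (array([ 0.51115789, -0.09210402,  0.04780254]), np.float64(0.003570404480562214))
mark [0.47287524 0.18136843 0.014     ]
mark [0.47906619 0.14201184 0.014     ]
mark [0.48581245 0.10085143 0.014     ]
rail [0.51683192 0.22872422 0.03      ] [0.54862984 0.02425123 0.03      ]
corner [0.58797643 0.24575016 0.06      ]
corner [0.46855055 0.22604589 0.06      ]
corner [0.62402234 0.02538846 0.06      ]
corner [0.50442976 0.0073797  0.06      ]
marks scene [0.47503801 0.14166077 0.017     ] [0.47489765 0.17692404 0.017     ]
key base corners [array([ 0.622, -0.082,  0.016]), array([ 0.608, -0.152,  0.016]), array([ 0.497, -0.053,  0.016]), array([ 0.482, -0.12 ,  0.016])]
```

```bash
python3 -m crank '[[-1,[-20,-18,0],-4],[-1,[-45,-39,0],-8],[-1,[-70,-61,0],-12],[-1,[-95,-82,0],-16],[-1,[-120,-104,0],-20],[-1,[-145,-126,0],-24],[-1,[-170,-147,0],-26],[-1,[-195,-169,0],-26],[-1,[-220,-191,0],-26],[-1,[-245,-212,0],-26],[-1,[-260,-226,0],-26],[-1,[-260,-226,0],-26]]' 10
cat > w.py <<'E'
from h import *
from scipy.spatial.transform import Rotation as R
import sys
s=r.read_state(); M=R.from_quat(s['eef_rot']).as_matrix(); p=np.array(s['ee_pos'])
yw=np.radians(9.1); ux=np.array([np.cos(yw),np.sin(yw),0]); uy=np.array([-np.sin(yw),np.cos(yw),0])
print('t',s['time'],'p',p.round(4),'yaw of tool y',np.degrees(np.arctan2(M[1,1],M[0,1])).round(2),'z',M[:,2].round(3),'F',np.round(s['ft_force'],2),'w',round(s['width'],4))
face=np.array([.5294,.1440,.085]); d=p-face; print('rel seated face, unit x,y mm',(d@ux*1e3).round(1),(d@uy*1e3).round(1), 'slider if 15mm back', (105+d@uy*1e3+15).round(1))
if len(sys.argv)>3:
    g=np.array([float(a) for a in sys.argv[1:4]]); print('tool shift mm',(M.T@(g-p)*1e3).round(1))
E
python3 w.py .550 .0172 .16
```

```text
time: 1.15
ee_pos: [0.3658, 0.3038, 0.2226]
eef_rot: [-0.079, 0.997, -0.0, 0.0]
ft_force: [-0.6, -0.1, 0.3]
width: 0.0151
t 1.15 p [0.3658 0.3038 0.2226] yaw of tool y 99.02 z [ 0.001 -0.001 -1.   ] F [-0.64 -0.13  0.32] w 0.0151
rel seated face, unit x,y mm -136.2 183.7 slider if 15mm back 303.7
tool shift mm [-136.9 -311.9   62.9]
```

```bash
python3 -m crank '[[-1,[-10,-20,0],0],[-1,[-24,-54,0],0],[-1,[-40,-90,0],0],[-1,[-56,-126,0],0],[-1,[-72,-162,10],0],[-1,[-88,-198,20],0],[-1,[-104,-234,30],0],[-1,[-120,-270,40],0],[-1,[-132,-300,52],0],[-1,[-137,-312,60],0],[-1,[-137,-312,63],0],[-1,[-137,-312,63],0]]'; python3 w.py .550 .0172 .08
python3 - <<'E'
from h import *
for n in ['scene','top','wrist']: snap(n,n+'1.png')
E
```

```text
time: 2.15
ee_pos: [0.5487, 0.0228, 0.1584]
eef_rot: [-0.081, 0.997, -0.0, -0.001]
ft_force: [-0.5, 1.6, -0.1]
width: 0.0005
t 2.15 p [0.5487 0.0228 0.1584] yaw of tool y 99.34 z [-0.002 -0.    -1.   ] F [-0.47  1.57 -0.1 ] w 0.0005
rel seated face, unit x,y mm -0.1 -122.7 slider if 15mm back -2.7
tool shift mm [-0.5 -5.7 78.4]
```

View pics/wrist1.png

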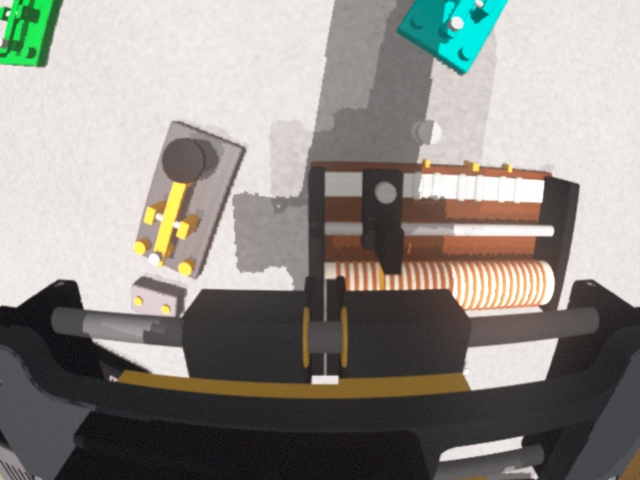

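View pics/scene1.png

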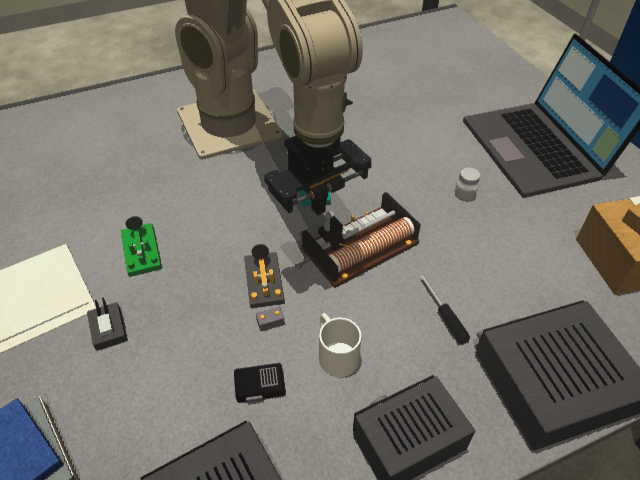

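The scene and wrist views show the shut fingers just short of the tab, which is at wrist px (388,250), and over the end block. I'll descend to tip height 78 mm.

```bash
python3 -m crank '[[-1,[0,0,15],0],[-1,[0,0,35],0],[-1,[0,0,55],0],[-1,[0,0,70],0],[-1,[0,0,80],0],[-1,[0,0,80],0],[-1,[0,0,80],0],[-1,[0,0,80],0]]'; python3 w.py
python3 - <<'E'
from h import *
c=snap('scene','scene2.png'); a=c['pixels'][140:300,230:430,::-1]; cv2.imwrite('pics/s2c.png',cv2.resize(a,None,fx=4,fy=4)[:600])
E
```

```text
time: 2.97
ee_pos: [0.55, 0.0231, 0.0807]
eef_rot: [-0.082, 0.997, 0.0, 0.001]
ft_force: [-0.4, -0.2, 0.4]
width: 0.0005
t 2.9667 p [0.55   0.0231 0.0807] yaw of tool y 99.43 z [ 0.002  0.001 -1.   ] F [-0.35 -0.22  0.4 ] w 0.0005
rel seated face, unit x,y mm 1.2 -122.6 slider if 15mm back -2.6
```

View pics/s2c.png

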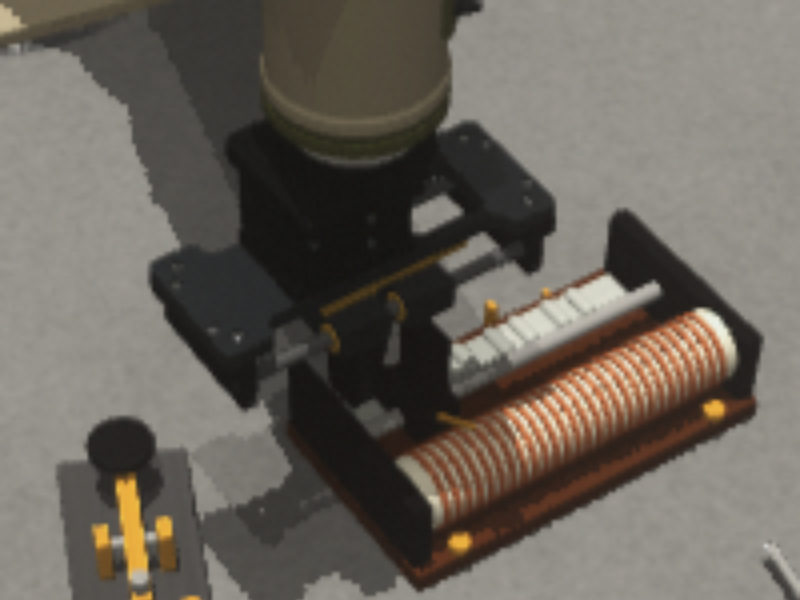

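```bash
python3 -m crank '[[-1,[0,3,0],0],[-1,[0,6,0],0],[-1,[0,9,0],0],[-1,[0,12,0],0],[-1,[0,15,0],0],[-1,[0,17,0],0],[-1,[0,19,0],0],[-1,[0,21,0],0],[-1,[0,23,0],0],[-1,[0,25,0],0]]'; python3 w.py
python3 -m crank '[[-1,[0,2,0],0],[-1,[0,4,0],0],[-1,[0,6,0],0],[-1,[0,8,0],0]]'; python3 w.py
python3 - <<'E'
from h import *
for n in ['wrist','top','scene']:
  c=snap(n,n+'3.png')
a=c['pixels'][140:290,230:430,::-1]; cv2.imwrite('pics/s3c.png',cv2.resize(a,None,fx=4,fy=4))
E
```

```text
time: 3.85
ee_pos: [0.5452, 0.0474, 0.0795]
eef_rot: [-0.082, 0.997, 0.0, -0.0]
ft_force: [0.3, -1.3, 0.0]
width: 0.0004
t 3.85 p [0.5452 0.0474 0.0795] yaw of tool y 99.39 z [-0.  0. -1.] F [ 0.26 -1.27  0.02] w 0.0004
rel seated face, unit x,y mm 0.3 -97.8 slider if 15mm back 22.2
time: 4.18
ee_pos: [0.5439, 0.0552, 0.0795]
eef_rot: [-0.082, 0.997, -0.0, 0.0]
ft_force: [0.6, -0.4, 0.2]
width: 0.0006
t 4.1833 p [0.5439 0.0552 0.0795] yaw of tool y 99.39 z [ 0. -0. -1.] F [ 0.6  -0.45  0.21] w 0.0006
rel seated face, unit x,y mm 0.3 -90.0 slider if 15mm back 30.0
```

View pics/s3c.png

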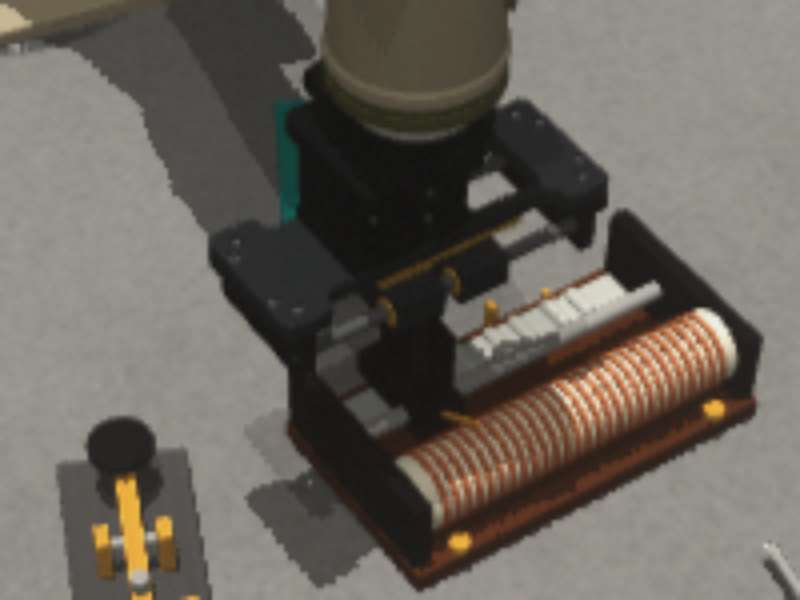

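View pics/wrist3.png

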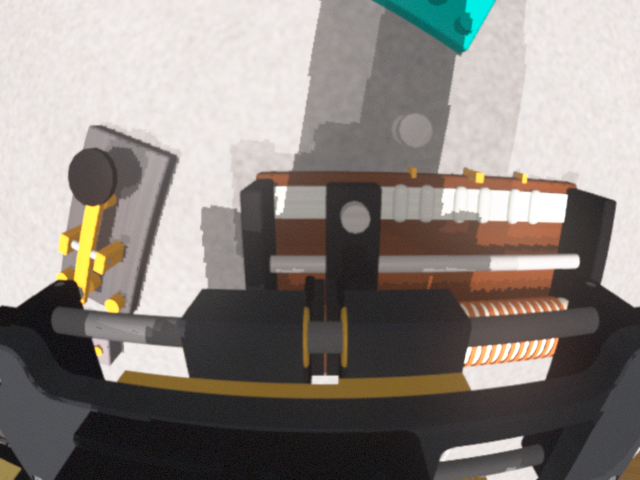

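```bash
cat > pl.py <<'E'
from h import *
import sys
yw=np.radians(9.1); uy=np.array([-np.sin(yw),np.cos(yw),0]);ux=np.array([np.cos(yw),np.sin(yw),0])
n=np.array([.4969,.1448,.017])
def sl(c,u,v):
    p=onz(c,u,v,.061,True); return (105+(p-n)@uy*1e3).round(1),((p-n)@ux*1e3).round(1)
if __name__=='__main__':
    c=ld(sys.argv[1]); print('slider',sl(c,float(sys.argv[2]),float(sys.argv[3])))
    for a in sys.argv[4:]:
        u,v=map(float,a.split(',')); p=onz(c,u,v,.018,True); print('strip',(105+(p-n)@uy*1e3).round(1))
E
python3 pl.py wrist1 386 191
python3 pl.py wrist3 355 216 400,204 420,204 460,206 486,206 513,206 540,208 413,174 477,176 522,178
```

```text
slider (np.float64(22.0), np.float64(-4.0))
slider (np.float64(24.5), np.float64(-4.0))
strip 56.1
strip 69.1
strip 96.3
strip 115.0
strip 135.8
strip 158.6
strip 63.6
strip 106.6
strip 140.8
```

```bash
python3 -m crank '[[-1,[0,2,0],0],[-1,[0,4,0],0],[-1,[0,6,0],0],[-1,[0,8,0],0],[-1,[0,10,0],0],[-1,[0,12,0],0],[-1,[0,14,0],0],[-1,[0,16,0],0],[-1,[0,18,0],0],[-1,[0,20,0],0],[-1,[0,20,0],0]]'; python3 w.py
python3 - <<'E'
from h import *
c=snap('wrist','wrist4.png'); cv2.imwrite('pics/w4c.png',cv2.resize(c['pixels'][140:290,250:450,::-1],None,fx=3,fy=3))
E
```

```text
time: 5.25
ee_pos: [0.5405, 0.0756, 0.0795]
eef_rot: [-0.082, 0.997, 0.0, -0.0]
ft_force: [0.7, -0.1, 0.6]
width: 0.0006
t 5.25 p [0.5405 0.0756 0.0795] yaw of tool y 99.43 z [-0.  0. -1.] F [ 0.74 -0.12  0.59] w 0.0006
rel seated face, unit x,y mm 0.2 -69.3 slider if 15mm back 50.7
```

View pics/w4c.png

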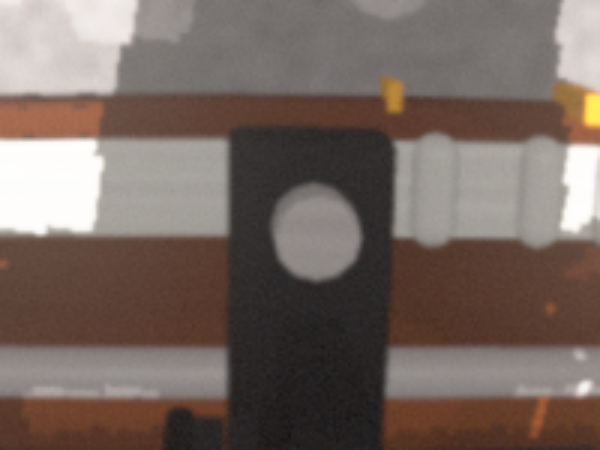

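```bash
python3 pl.py wrist4 355.5 217 395,203 429,203
python3 -m crank '[[-1,[0,1,0],0],[-1,[0,2,0],0],[-1,[0,3,0],0],[-1,[0,4,0],0],[-1,[0,5,0],0],[-1,[0,6,0],0],[-1,[0,7,0],0],[-1,[0,8,0],0]]'; python3 w.py
python3 -m crank '[[-1,[0,1,0],0],[-1,[0,2,0],0]]'; python3 w.py|tail -3
python3 -m crank '[[-1,[0,1,0],0],[-1,[0,2,0],0]]'; python3 w.py|tail -3
python3 - <<'E'
from h import *
c=snap('wrist','wrist5.png'); cv2.imwrite('pics/w5c.png',cv2.resize(c['pixels'][140:290,250:450,::-1],None,fx=3,fy=3))
E
```

```text
slider (np.float64(45.4), np.float64(-3.6))
strip 73.6
strip 95.7
time: 5.97
ee_pos: [0.5398, 0.0801, 0.0796]
eef_rot: [-0.081, 0.997, -0.001, 0.0]
ft_force: [2.4, -5.0, 0.2]
width: 0.0002
t 5.9667 p [0.5398 0.0801 0.0796] yaw of tool y 99.26 z [ 0.001 -0.003 -1.   ] F [ 2.44 -5.03  0.25] w 0.0002
rel seated face, unit x,y mm 0.1 -64.7 slider if 15mm back 55.3
time: 6.13
ee_pos: [0.5391, 0.0838, 0.0796]
eef_rot: [-0.081, 0.997, -0.0, 0.0]
ft_force: [1.3, -2.8, -0.9]
width: 0.0006
t 6.1333 p [0.5391 0.0838 0.0796] yaw of tool y 99.33 z [ 0.    -0.001 -1.   ] F [ 1.28 -2.79 -0.9 ] w 0.0006
rel seated face, unit x,y mm 0.1 -61.0 slider if 15mm back 59.0
time: 6.3
ee_pos: [0.5386, 0.0871, 0.0795]
eef_rot: [-0.082, 0.997, 0.0, 0.0]
ft_force: [1.0, -1.6, 0.4]
width: 0.0004
t 6.3 p [0.5386 0.0871 0.0795] yaw of tool y 99.4 z [-0.  0. -1.] F [ 0.97 -1.57  0.42] w 0.0004
rel seated face, unit x,y mm 0.1 -57.6 slider if 15mm back 62.4
```

View pics/w5c.png

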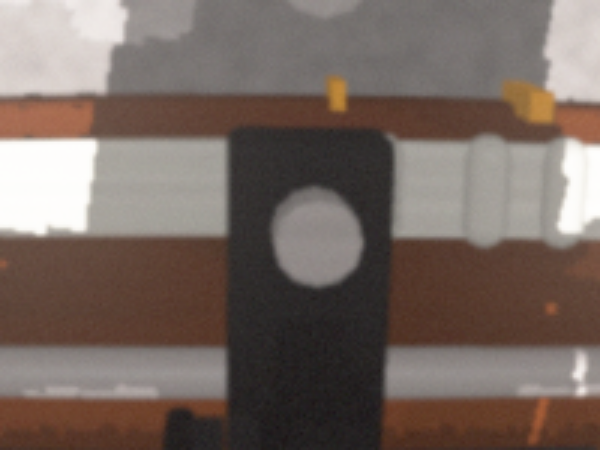

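```bash
python3 pl.py wrist5 355.7 219
python3 -m crank '[[-1,[0,2,0],0],[-1,[0,4,0],0],[-1,[0,6,0],0],[-1,[0,8,0],0],[-1,[0,9,0],0],[-1,[0,10,0],0],[-1,[0,11,0],0],[-1,[0,12,0],0],[-1,[0,13,0],0],[-1,[0,14,0],0],[-1,[0,15,0],0],[-1,[0,16,0],0]]'; python3 w.py|tail -2
python3 -m crank '[[-1,[0,1,0],0],[-1,[0,2,0],0],[-1,[0,3,0],0],[-1,[0,4,0],0],[-1,[0,5,0],0],[-1,[0,6,0],0],[-1,[0,7,0],0],[-1,[0,8,0],0],[-1,[0,9,0],0],[-1,[0,10,0],0],[-1,[0,10,0],0]]'; python3 w.py|tail -2
python3 - <<'E'
from h import *
c=snap('wrist','wrist6.png'); cv2.imwrite('pics/w6c.png',cv2.resize(c['pixels'][140:290,250:450,::-1],None,fx=3,fy=3))
E
```

```text
slider (np.float64(57.3), np.float64(-2.6))
time: 7.35
ee_pos: [0.5361, 0.1028, 0.0796]
eef_rot: [-0.082, 0.997, 0.0, 0.0]
ft_force: [0.6, -1.0, -0.3]
width: 0.0006
t 7.35 p [0.5361 0.1028 0.0796] yaw of tool y 99.39 z [ 0.  0. -1.] F [ 0.6  -1.03 -0.31] w 0.0006
rel seated face, unit x,y mm 0.1 -41.7 slider if 15mm back 78.3
time: 8.27
ee_pos: [0.5343, 0.1126, 0.0795]
eef_rot: [-0.082, 0.997, 0.0, -0.0]
ft_force: [-0.8, -0.4, 0.4]
width: 0.0004
t 8.2667 p [0.5343 0.1126 0.0795] yaw of tool y 99.4 z [-0.  0. -1.] F [-0.75 -0.39  0.4 ] w 0.0004
rel seated face, unit x,y mm -0.1 -31.8 slider if 15mm back 88.2
```

View pics/w6c.png

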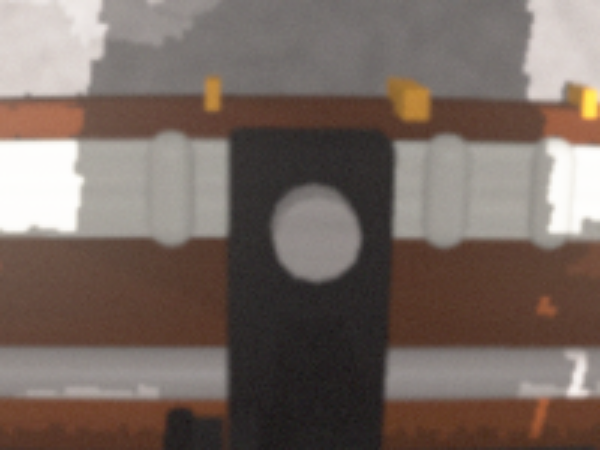

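```bash
python3 -m crank '[[-1,[0,1,0],0],[-1,[0,2,0],0],[-1,[0,3,0],0],[-1,[0,4,0],0],[-1,[0,5,0],0],[-1,[0,6,0],0],[-1,[0,7,0],0],[-1,[0,8,0],0],[-1,[0,9,0],0],[-1,[0,10,0],0],[-1,[0,11,0],0]]'; python3 w.py|tail -2
python3 -m crank '[[-1,[0,0.5,0],0],[-1,[0,1,0],0],[-1,[0,1.5,0],0],[-1,[0,2,0],0]]'; python3 w.py|tail -2
python3 -m crank '[[-1,[0,0.5,0],0],[-1,[0,1,0],0],[-1,[0,1.5,0],0],[-1,[0,2,0],0]]'; python3 w.py|tail -2
python3 - <<'E'
from h import *
c=snap('wrist','wrist7.png'); cv2.imwrite('pics/w7c.png',cv2.resize(c['pixels'][140:290,250:450,::-1],None,fx=3,fy=3))
E
```

```text
time: 9.23
ee_pos: [0.5329, 0.1215, 0.0796]
eef_rot: [-0.081, 0.997, -0.001, 0.0]
ft_force: [0.4, -5.2, -0.4]
width: 0.0003
t 9.2333 p [0.5329 0.1215 0.0796] yaw of tool y 99.29 z [ 0.    -0.002 -1.   ] F [ 0.4  -5.15 -0.42] w 0.0003
rel seated face, unit x,y mm -0.1 -22.8 slider if 15mm back 97.2
time: 9.57
ee_pos: [0.5322, 0.1257, 0.0796]
eef_rot: [-0.082, 0.997, 0.0, 0.0]
ft_force: [-0.2, -1.7, -0.4]
width: 0.0004
t 9.5667 p [0.5322 0.1257 0.0796] yaw of tool y 99.42 z [ 0.  0. -1.] F [-0.19 -1.67 -0.38] w 0.0004
rel seated face, unit x,y mm -0.1 -18.5 slider if 15mm back 101.5
time: 9.9
ee_pos: [0.5319, 0.1275, 0.0795]
eef_rot: [-0.082, 0.997, 0.0, 0.0]
ft_force: [0.6, -0.6, -0.0]
width: 0.0007
t 9.9 p [0.5319 0.1275 0.0795] yaw of tool y 99.41 z [-0.  0. -1.] F [ 0.62 -0.62 -0.  ] w 0.0007
rel seated face, unit x,y mm -0.1 -16.7 slider if 15mm back 103.3
```

View pics/w7c.png

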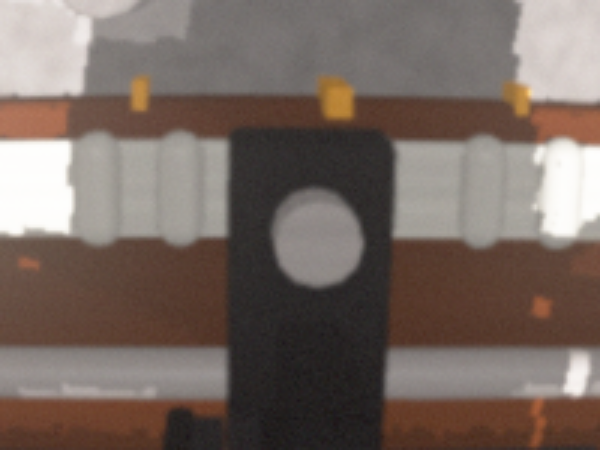

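```bash
python3 -m crank '[[-1,[0,0.5,0],0],[-1,[0,1,0],0],[-1,[0,1.5,0],0],[-1,[0,2,0],0],[-1,[0,2,0],0],[-1,[0,2,0],0]]'; python3 w.py|tail -2
python3 - <<'E'
from h import *
c=snap('wrist','wrist8.png'); cv2.imwrite('pics/w8c.png',cv2.resize(c['pixels'][140:290,250:450,::-1],None,fx=3,fy=3))
E
```

```text
time: 10.45
ee_pos: [0.5316, 0.1294, 0.0795]
eef_rot: [-0.082, 0.997, 0.0, 0.0]
ft_force: [-0.0, 0.5, -0.9]
width: 0.0006
t 10.45 p [0.5316 0.1294 0.0795] yaw of tool y 99.41 z [ 0.  0. -1.] F [-0.03  0.54 -0.89] w 0.0006
rel seated face, unit x,y mm -0.1 -14.8 slider if 15mm back 105.2
```

View pics/w8c.png

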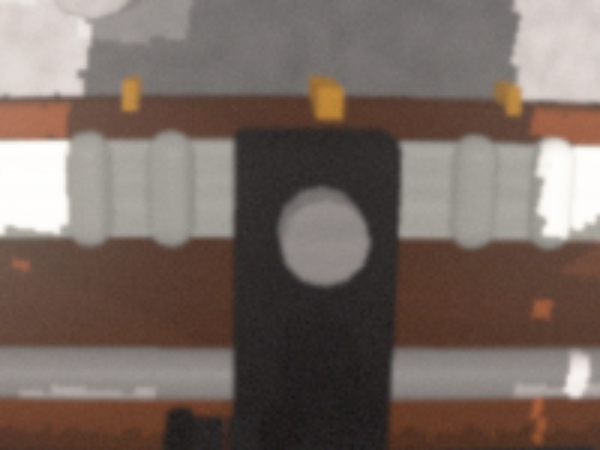

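```bash
python3 -m crank '[[-1,[0,0,0],0],[-1,[0,0,0],0],[-1,[0,0,0],0],[-1,[0,0,0],0]]' | head -1
python3 - <<'E'
from h import *
c=snap('wrist','wrist9.png'); cv2.imwrite('pics/w9c.png',cv2.resize(c['pixels'][140:290,250:450,::-1],None,fx=3,fy=3))
E
```

```text
time: 10.83
```

View pics/w9c.png

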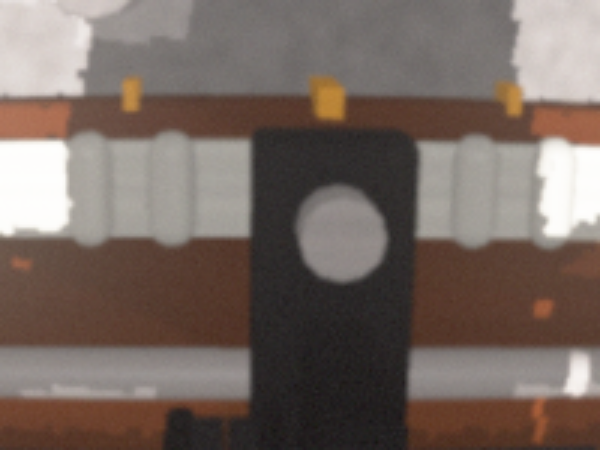

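```bash
python3 -m crank '[[-1,[0,-1,0],0],[-1,[0,-3,0],0],[-1,[0,-6,0],0],[-1,[0,-9,0],0],[-1,[0,-12,0],0],[-1,[0,-12,0],0]]' | head -1
python3 - <<'E'
from h import *
c=snap('wrist','wrist10.png'); cv2.imwrite('pics/w10c.png',cv2.resize(c['pixels'][140:290,250:450,::-1],None,fx=3,fy=3))
E
python3 pl.py wrist8 357.7 219;python3 pl.py wrist9 364 217.3
```

```text
time: 11.38
slider (np.float64(101.0), np.float64(-2.9))
slider (np.float64(104.1), np.float64(-3.8))
```

View pics/w10c.png

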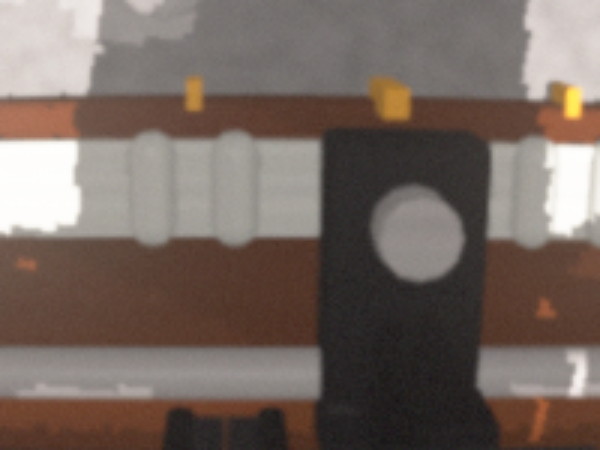

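```bash
python3 pl.py wrist10 389.3 217.7
python3 -m crank '[[-1,[0,-2,-15],0],[-1,[0,-4,-35],0],[-1,[0,-6,-60],0],[-1,[0,-6,-75],0],[-1,[0,-6,-80],0],[-1,[0,-6,-80],0]]' | head -1
python3 w.py .511 -.0915 .13
```

```text
slider (np.float64(104.0), np.float64(-3.6))
time: 11.93
t 11.9333 p [0.5352 0.1118 0.1606] yaw of tool y 99.4 z [ 0.002  0.001 -1.   ] F [-0.46 -0.74 -0.59] w 0.0004
rel seated face, unit x,y mm 0.6 -32.7 slider if 15mm back 87.3
tool shift mm [  57.2 -196.6   30.3]
```

```bash
python3 -m crank '[[-1,[5,-18,0],0],[-1,[14,-48,0],0],[-1,[24,-82,0],0],[-1,[34,-116,0],0],[-1,[44,-150,0],0],[-1,[52,-178,0],0],[-1,[56,-192,0],0],[-1,[57,-197,0],0],[-1,[57,-197,0],0],[-1,[57,-197,0],0]]' | head -1
python3 w.py .511 -.0915 .06
python3 - <<'E'
from h import *
for n in ['wrist','top','scene']:
  c=snap(n,n+'11.png')
  if n=='top': cv2.imwrite('pics/t11c.png',cv2.resize(c['pixels'][195:295,195:395,::-1],None,fx=4,fy=4,interpolation=2))
  if n=='scene': cv2.imwrite('pics/s11c.png',cv2.resize(c['pixels'][150:300,230:430,::-1],None,fx=4,fy=4,interpolation=2))
E
```

```text
time: 12.77
t 12.7667 p [ 0.5104 -0.0909  0.1587] yaw of tool y 99.45 z [-0.001  0.    -1.   ] F [0.55 0.86 0.04] w 0.0004
rel seated face, unit x,y mm -55.9 -229.0 slider if 15mm back -109.0
tool shift mm [-0.5 -0.7 98.7]
```

View pics/t11c.png

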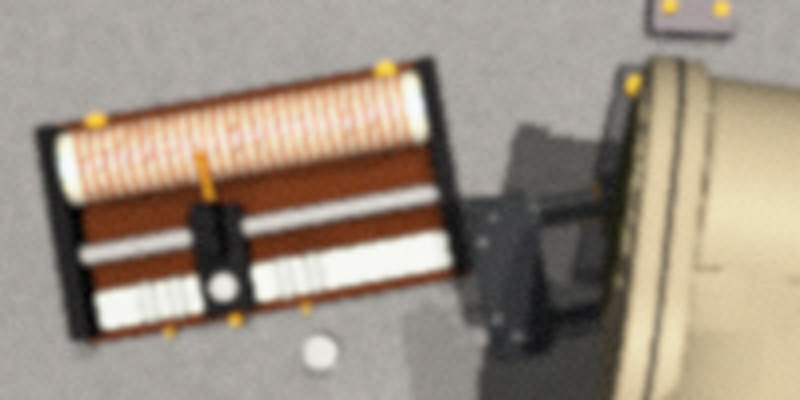

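View pics/s11c.png

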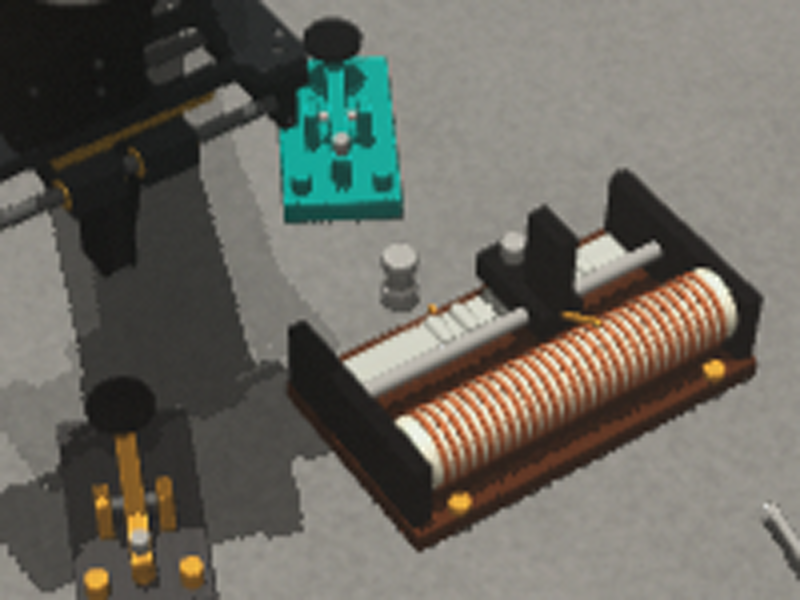

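View pics/wrist11.png

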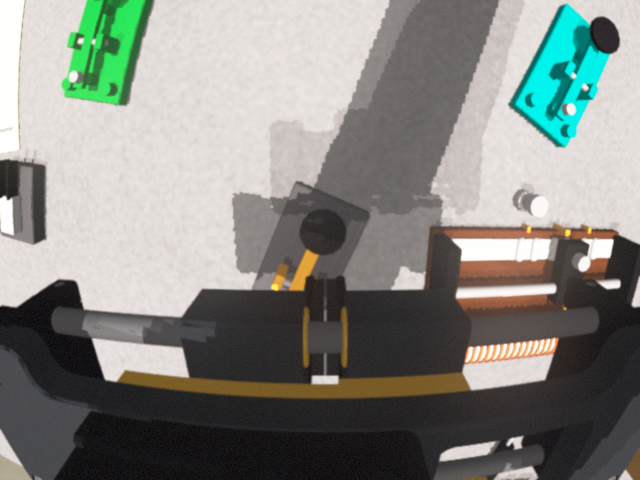

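Run:
```python
from h import *
from pl import *
t=ld('top11'); w=ld('wrist11')
for z in(.061,.063): 
  p=onz(t,194.6+224/4,194.6+287/4,z); print(p,105+(p-n)@uy*1e3)
print('knob',onz(w,323,231,.052,True)); print('wrist plunger',sl(w,584,262))
m=onz(w,568,231,.016,True);print('mid mark',105+(m-n)@uy*1e3)
```

```text
[0.4974824  0.14307515 0.061     ] 103.20474620187015
[0.49747326 0.14283427 0.063     ] 102.96834110676444
knob [ 0.50643067 -0.0924327   0.052     ]
wrist plunger (np.float64(104.2), np.float64(-3.8))
mid mark 113.63254631252984
```

```bash
python3 -m crank '[[-1,[0,0,15],0],[-1,[0,0,40],0],[-1,[0,0,65],0],[-1,[0,0,85],0],[-1,[0,0,95],0],[-1,[0,0,98],0],[-1,[0,0,98],0],[-1,[0,0,98],0]]' | head -1
python3 w.py | head -1
python3 -m crank '[[-1,[0,0,2],0],[-1,[0,0,4],0],[-1,[0,0,6],0],[-1,[0,0,8],0],[-1,[0,0,10],0],[-1,[0,0,12],0],[-1,[0,0,12],0]]' | head -1
python3 w.py | head -1
```

```text
time: 13.58
t 13.5833 p [ 0.5113 -0.092   0.0625] yaw of tool y 99.42 z [ 0.001  0.    -1.   ] F [ 0.45  0.92 -0.18] w 0.0002
time: 14.17
t 14.1667 p [ 0.5102 -0.0921  0.0492] yaw of tool y 99.4 z [-0.001  0.    -1.   ] F [-2.13  0.75  3.51] w 0.0001
```

Force is building at z = 49 mm. I'll push on to the stop.

```bash
python3 -m crank '[[-1,[0,0,1],0],[-1,[0,0,2],0],[-1,[0,0,3],0],[-1,[0,0,4],0],[-1,[0,0,4],0],[-1,[0,0,4],0]]' | head -1
python3 w.py | head -1
python3 -m crank '[[-1,[0,0,1],0],[-1,[0,0,2],0],[-1,[0,0,3],0],[-1,[0,0,3],0],[-1,[0,0,3],0],[-1,[0,0,3],0]]' | head -1
python3 w.py | head -1
python3 - <<'E'
from h import *
c=snap('scene','scene12.png'); cv2.imwrite('pics/s12c.png',cv2.resize(c['pixels'][180:330,200:400,::-1],None,fx=4,fy=4,interpolation=2))
E
```

```text
time: 14.67
t 14.6667 p [ 0.5104 -0.0921  0.0475] yaw of tool y 99.37 z [-0.     0.002 -1.   ] F [-15.74   2.95  33.94] w 0.0006
time: 15.17
t 15.1667 p [ 0.5105 -0.0921  0.0466] yaw of tool y 99.35 z [-0.     0.003 -1.   ] F [-28.58   5.38  63.7 ] w 0.0006
```

View pics/s12c.png

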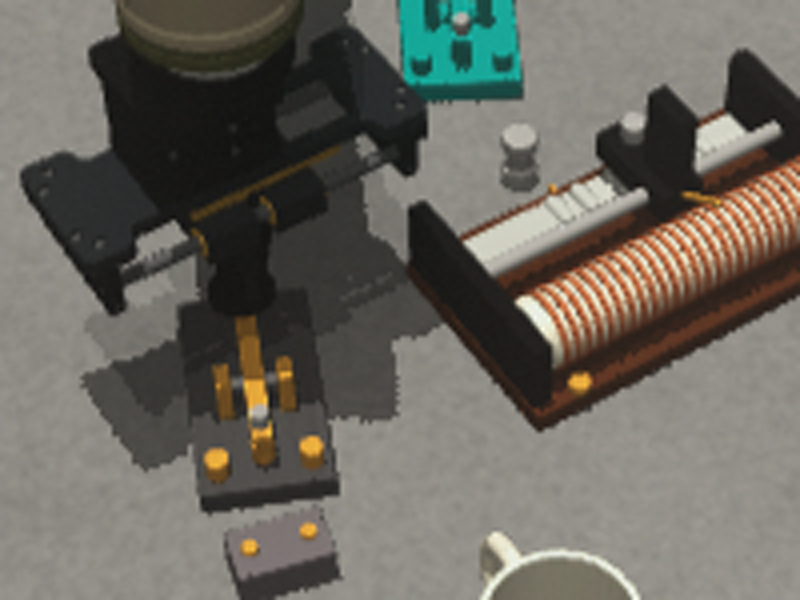

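At the stop the force reached 64 N, so the lever is fully down. I'll release straight up and check.

```bash
python3 -m crank '[[-1,[0,0,-4],0],[-1,[0,0,-9],0],[-1,[0,0,-16],0],[-1,[0,0,-30],0],[-1,[0,0,-50],0],[-1,[0,0,-75],0],[-1,[0,0,-95],0],[-1,[0,0,-105],0],[-1,[0,0,-105],0]]' | head -1
python3 w.py | head -1
python3 -m crank '[[-1,[10,-3,0],0],[-1,[30,-9,0],0],[-1,[55,-16,0],0],[-1,[80,-23,0],0],[-1,[95,-28,0],0],[-1,[100,-30,0],0],[-1,[100,-30,0],0],[-1,[100,-30,0],0],[-1,[100,-30,0],0]]'
python3 - <<'E'
from h import *
for n in ['top','scene']:
  c=snap(n,n+'13.png')
  if n=='top': cv2.imwrite('pics/t13c.png',cv2.resize(c['pixels'][180:300,195:395,::-1],None,fx=4,fy=4,interpolation=2))
  if n=='scene': cv2.imwrite('pics/s13c.png',cv2.resize(c['pixels'][180:330,230:430,::-1],None,fx=4,fy=4,interpolation=2))
E
```

```text
time: 15.97
t 15.9667 p [ 0.5118 -0.0923  0.1494] yaw of tool y 99.4 z [ 0.004  0.    -1.   ] F [ 0.03 -0.39 -0.49] w 0.0007
time: 16.72
ee_pos: [0.4174, -0.1376, 0.1472]
eef_rot: [-0.082, 0.997, -0.0, -0.0]
ft_force: [-0.5, 0.1, -0.3]
width: 0.0005
```

View pics/t13c.png

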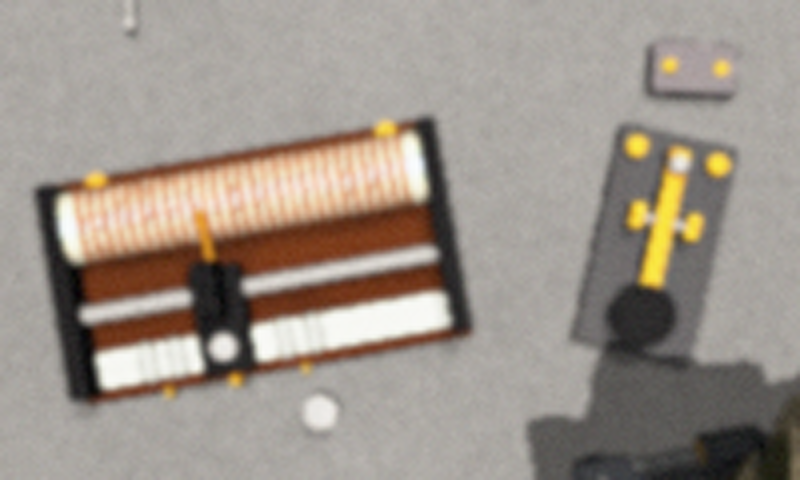

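View pics/s13c.png

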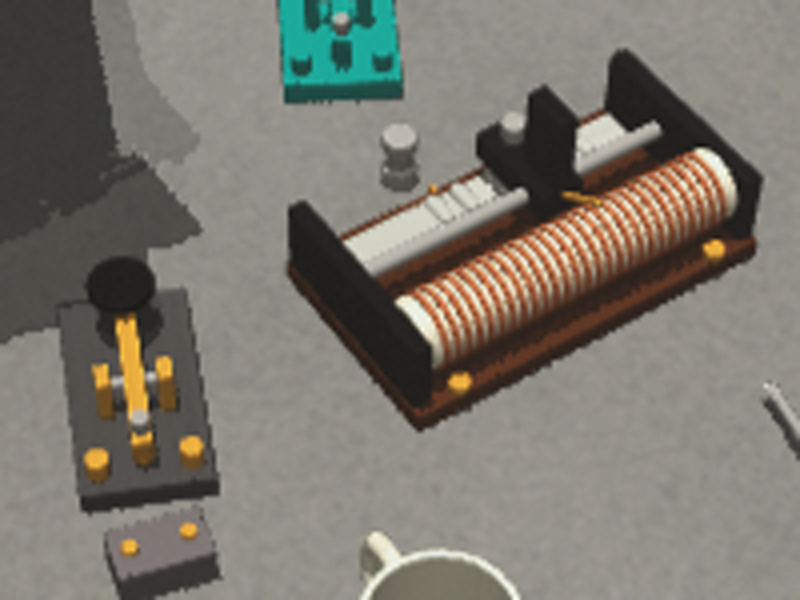

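View pics/scene13.png

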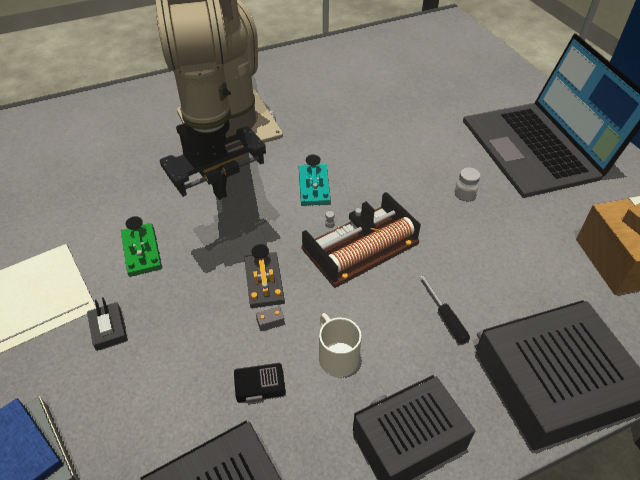

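The last views show the knob back at its starting crop pixel (120,286) and the plunger midway between the outer ridge pairs. The other objects look unmoved, so I'm handing in.

```bash
python3 -c "
from bench import r
print(r.close_job())"
```

```text
the job is handed in; nothing more can be done
None
```

I did both parts in the order asked and handed the job in at about 17 s of the 48 s allowed.

- **Slider:** I pushed the tab along with the shut fingers, from one side only, past the first notch and over the crest before the middle one. The spring then drew the slider away from the fingers by itself.
- **Slider check:** The wrist camera puts the slider at about 104 mm and the top view at about 103 mm, against 105 mm for the middle notch. The difference is within the camera calibration. The plunger stands midway between the outer ridge pairs and looks fully down.
- **Morse key:** I then pressed the knob of the dark steel key with the brass lever down to its stop and released it. The tool tip had gone down to about 47 mm, from a knob top of 52 mm. The scene picture shows the knob back at its starting height.
- **Too much force at the stop:** The wrist force reached about 70 N there (64 N of it vertical), much more than the press needed. That is under the 120 N wrist limit. Only the fingertips touched the knob, so I don't expect the 40 N limit on the arm and gripper body to apply, but I could not check that.
- **Everything else:** The adapter, battery, mug and other objects looked unmoved in the last pictures by eye. At hand-in the arm was clear of everything.

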